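Turn the bench scraper's blade round

TASK

Turn the blade of the bench scraper end for end: undo the holder's wing screw, which has a left-hand thread, draw the blade out, and put it back the other way round, flat in its channel and pushed fully home against the stop, so that the pointed end now sticks out. Then do the wing screw up again so that the blade is clamped tight, let go, and leave the other things on the bench where they are.

Things in the scene. Friction and masses are not known exactly. Their poses are not given: they have to be found in the camera images.
- holder: The scraper's grey steel holder, fixed to the bench. Origin on the bench under the wing screw's axis, z up; the blade sticks out towards its -x. Base plate 12 mm thick, 80 mm wide, x = -140 to +50 mm. A 12 mm square post (top 50 mm above the bench) at x = -122 mm carries the outer part of the blade, so that it lies level when unclamped. Between rest and mouth nothing stands above the base plate
- stop (a point): Centre of the stop face at the closed end of the channel (holder x = +20 mm), 53 mm above the bench, the blade's mid-thickness when it lies in the channel. The channel runs straight along holder x from mouth to stop, y = 0; floor 50 mm above the bench
- mouth (a point): Middle of the channel's flared mouth (holder x = -35 mm), 53 mm above the bench. Channel walls 8 mm high, 26 mm apart. It is open at the top from here to x = -11 mm; from x = -11 to +11 mm a bridge (60 mm wide along y, underside 70 mm and top 82 mm above the bench) spans it and carries the wing screw and pad
- wing (a joint): Turning of the wing screw about its vertical axis, rad. LEFT-HAND thread: it grows when turned CLOCKWISE seen from above, which loosens (pad rises 3.2 mm per rad); anticlockwise tightens. At 0 the pad just touches a blade in the channel; it starts tight at -0.16 to -0.10; stop at 1.5. Friction 0.2 N m, more when tight; stays where left. Tighten to about -0.1 or below
- wing_grip (a point): On the wing screw's axis, at the height to grip it (110 mm above the bench). The wing is an upright dark steel bar 46 mm long, 11 mm thick and 24 mm high, its top 120 mm above the bench; at joint 0 it lies along the holder's x axis, in line with the blade. It keeps its height as it turns
- pad: The clamp pad under the bridge, steel, 14 mm along the channel x 18 mm wide, 8 mm thick, centred on the wing screw's axis; origin at the middle of its underside. It only moves up and down, driven by the wing
- blade: The double-ended steel scraper blade, a flat bar 180 mm long, 20 mm wide, 6 mm thick, 0.16 kg. Origin at the middle of its underside; +x towards the pointed end, -x towards the square end. It starts clamped with the pointed end against the stop and the square end out; its middle lies 35 mm outside the mouth, where it can be gripped across its width from above
- square_end (a point): Centre of the blade's square end face, 90 mm from its middle
- pointed_end (a point): Tip of the blade's pointed end (a 90 degree point, 10 mm long), 90 mm from its middle
- toroid: Bystander: black toroidal transformer lying on the bench, 90 mm across, 42 mm high; origin under its centre
- capacitor: Bystander: black capacitor can standing on end, 35 mm across, 54 mm high; origin under its centre
- valve: Bystander: glass radio valve standing on its black base, 44 mm across, 92 mm high; origin under its centre
- screwdriver: Bystander: screwdriver lying on the bench
Things that resemble listed ones, but are neither listed nor needed, are in the scene too. Of the things like the blade, leave any that is black; of the rest the smaller one is meant. Of the things shaped like the holder, the grey one is meant.

How it is judged:
By the outcome, as a careful person would: the job done as asked, in the order asked, and still so for the second after the job is handed in, with the robot touching nothing.
It also fails if it takes over 72 s, if anything falls off the work surface, if the arm or the gripper's body presses on something with over 40 N, if the wrist force passes 120 N, or if a joint passes its speed limit or range.

ROBOT

A 7-joint arm with a two-finger parallel gripper is mounted at the origin on the work surface. World frame = base frame: x ahead of the robot, y to its left, z up, the work surface at z = 0. Lengths are in m, angles in rad, forces in N, time in s.
With the tool pointing down it reaches from about 0.425 to 0.875 m from the base axis. Payload 8.4 kg.
Tool frame: the origin (TCP) lies between the finger pads; the fingertips stand 22 mm ahead of it and the grasp point (between the pads) lies 3 mm ahead of it; z points along the fingers, y is the direction in which the jaws open and shut (so a half turn about z gives the same grasp; the last joint's range is limited). The gripper opens to 85 mm and grips with 20 to 120 N. Pads are 22 mm wide; open, the fingers measure 114 mm over their backs; the gripper's body (76 mm by 85 mm) begins 54 mm behind the grasp point. The pads swing forward as they close: fully open they stand 13 mm farther back than shut.
Start: joints at [1.234, 0.333, 0.04, 1.465, -0.013, 1.343, -0.059], TCP at [0.153, -0.632, 0.253] pointing down, gripper open.
Joint ranges: [-2.58, 2.58], [-0.38, 2.09], [-1.3, 1.39], [0.25, 2.4], [-1.5, 4.64], [0.08, 2.09], [-2.65, 2.65]. Speed limits (rad/s): [2.22, 2.22, 2.79, 2.79, 3.14, 3.14, 3.14].

INTERFACE

Orientations are given as a unit quaternion [w, x, y, z].
In Python, from bench import ctrl gives the robot as it stands. Calls block until the motion is done:
- ctrl.goto(position, orientation): joint-space move of the TCP to a pose.
- ctrl.move_straight(position, ori=None, vel=0.15, f_stop=None): straight line of the TCP; ori=None keeps the orientation; vel is the mean speed in m/s. With f_stop (N) it stops when the force on the tool has changed by that much, and returns True; else False.
- ctrl.goto_joints(angles): joint-space move.
- ctrl.move_gripper(opening, grasp_force=None): opening from 0.0 (shut) to 1.0 (fully open); grasp_force is the grip in N (None keeps the last); returns when the fingers have stopped.
- ctrl.pause(seconds).
- ctrl.inverse_kinematics(position, orientation): joint angles nearest the present ones, or None.
- ctrl.read_camera(name): name is "scene" or "top"; returns the picture (400x640x3 uint8, red, green, blue); there is no depth.
- ctrl.camera_model(name): a dict with "intrinsics" (3x3 intrinsics, pixels), "k1" (the pictures are not rectified: a ray, as slopes to the right and down, at radius r is drawn at 1 + k1 r^2 times it, then the intrinsics apply), "R" (3x3) and "t" (3): a world point X has camera coordinates R X + t. Camera axes: x right, y down, z forward; pixel columns grow to the right and rows downward; lengths in m; the calibration is good to about 2 mm. A picture is of the moment at which its call begins. camera_model takes no time and is no camera call.
A pose or a line that the arm cannot do raises ctrl.Unreachable and nothing moves.
- ctrl.hand_in(): hands the job in, once; it reports no verdict.
Readings, each from a call of its own:
- ctrl.get_time_s(): time.
- ctrl.get_joint_positions(): joint angles.
- ctrl.get_joint_velocities(): joint speeds.
- ctrl.get_joint_efforts(): joint torques, N m.
- ctrl.get_position(): TCP position.
- ctrl.get_tool_rot(): TCP orientation.
- ctrl.get_force(): force on the tool from outside, world axes, zero at the start.
- ctrl.get_torque(): the same for the moment, N m.
- ctrl.get_grip_width(): opening from 0.0 (shut) to 1.0 (fully open).
Only numpy, scipy, OpenCV 4.12 (cv2) and the standard library are available. Lean on these libraries where they do the work, as an engineer would, in place of code of your own. Each camera call takes 0.05 s, during which the arm holds its last target. There are 200 camera calls.

## Working session

There is one attempt and no reset: what is moved stays moved. The work goes in short steps, each a Python script; the robot and the scene stay as the last script left them, time stands still between calls to the robot, and variables do not carry over. Pictures are saved under pics/ and viewed, about 8 in all and at most 12, crops included, and the job is handed in when it is done.

```bash
ls; mkdir -p pics; python3 - <<'E'
from bench import ctrl
import cv2
for n in("top","scene"):
    im=ctrl.read_camera(n); cv2.imwrite(f"pics/{n}0.png",im[...,::-1])
    m=ctrl.camera_model(n); print(n,m)
print(ctrl.get_time_s(),ctrl.get_tool_rot())
E
```

```text
pics
top {'intrinsics': array([[430.66293408,   0.        , 316.74165869],
       [  0.        , 430.66293408, 196.27718477],
       [  0.        ,   0.        ,   1.        ]]), 'k1': 0.027362778825568486, 'R': array([[ 0.02472372, -0.99968713, -0.00379288],
       [-0.99549162, -0.02427208, -0.09169134],
       [ 0.09157059,  0.00604273, -0.99578025]]), 't': array([-0.01813817,  0.50451798,  1.25522067])}
scene {'intrinsics': array([[391.22586164,   0.        , 317.08151549],
       [  0.        , 391.22586164, 194.38371938],
       [  0.        ,   0.        ,   1.        ]]), 'k1': -0.033624471080535394, 'R': array([[ 0.29555697,  0.95529615, -0.00743982],
       [ 0.6939429 , -0.22003678, -0.6855852 ],
       [-0.65657394,  0.19746668, -0.72795438]]), 't': array([-0.13811883, -0.28299978,  1.32620871])}
0.1 [-7.09437955e-04  9.92941771e-01  1.18600680e-01 -1.18809201e-04]
```

View pics/top0.png

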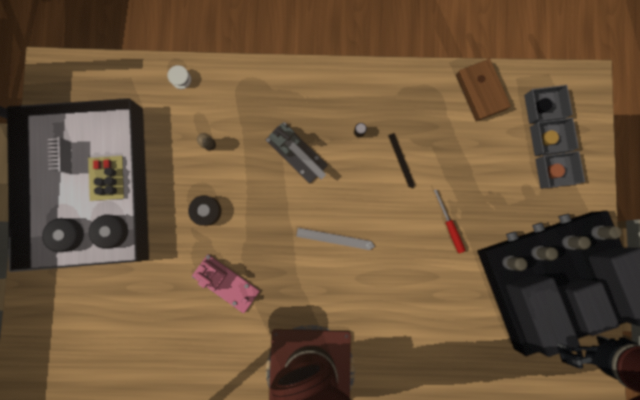

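View pics/scene0.png

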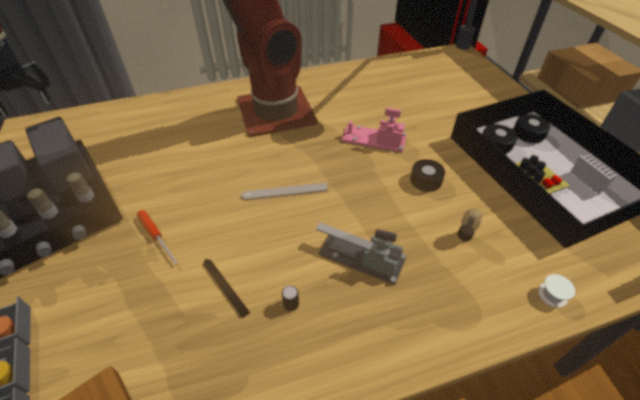

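Top view: the grey holder is around (297,152), with the wing end at the upper left (~(283,135)) and the blade pointing to the lower right (~(322,180)). The bar at (335,238) and the black bar at (402,160) are the decoys. I'll zoom in on the holder next.

```bash
python3 - <<'E'
import cv2,numpy as np
a=cv2.imread("pics/top0.png")[110:195,255:340];b=cv2.imread("pics/scene0.png")[215:290,310:410]
a=cv2.resize(a,None,fx=7,fy=7,interpolation=cv2.INTER_CUBIC)[:595,:400+195]
cv2.imwrite("pics/a.png",cv2.convertScaleAbs(a,alpha=1.7))
cv2.imwrite("pics/b.png",cv2.convertScaleAbs(cv2.resize(b,None,fx=8,fy=8,interpolation=cv2.INTER_CUBIC),alpha=1.5))
E
cat > h.py <<'E'
import numpy as np,cv2
from bench import ctrl
from scipy.spatial.transform import Rotation as Rn
def ray(n,u,v):
    m=ctrl.camera_model(n);K=m["intrinsics"]
    d=np.array([(u-K[0,2])/K[0,0],(v-K[1,2])/K[1,1]]);s=d.copy()
    for _ in range(10): s=d/(1+m["k1"]*(s@s))
    return -m["R"].T@m["t"], m["R"].T@np.array([*s,1])
def onz(n,u,v,z):
    o,d=ray(n,u,v); return o+d*(z-o[2])/d[2]
def proj(n,X):
    m=ctrl.camera_model(n);K=m["intrinsics"];c=m["R"]@np.asarray(X)+m["t"];s=c[:2]/c[2];s=s*(1+m["k1"]*(s@s))
    return s*[K[0,0],K[1,1]]+K[:2,2]
def two(p,q):
    (o,d),(o2,e)=ray("top",*p),ray("scene",*q)
    t=np.linalg.lstsq(np.c_[d,-e],o2-o,rcond=None)[0];A=o+d*t[0];B=o2+e*t[1]
    return (A+B)/2,np.linalg.norm(A-B)
def quat(jaw):  # tool down, y axis at world angle jaw
    y=np.array([np.cos(jaw),np.sin(jaw),0]);z=np.array([0,0,-1.]);x=np.cross(y,z)
    q=Rn.from_matrix(np.c_[x,y,z]).as_quat();return np.r_[q[3],q[:3]]
E
```

```text
(no output)
```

View pics/a.png

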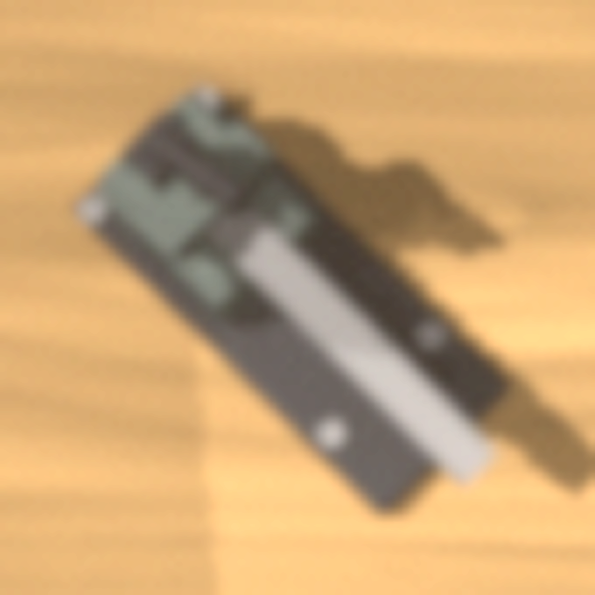

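View pics/b.png

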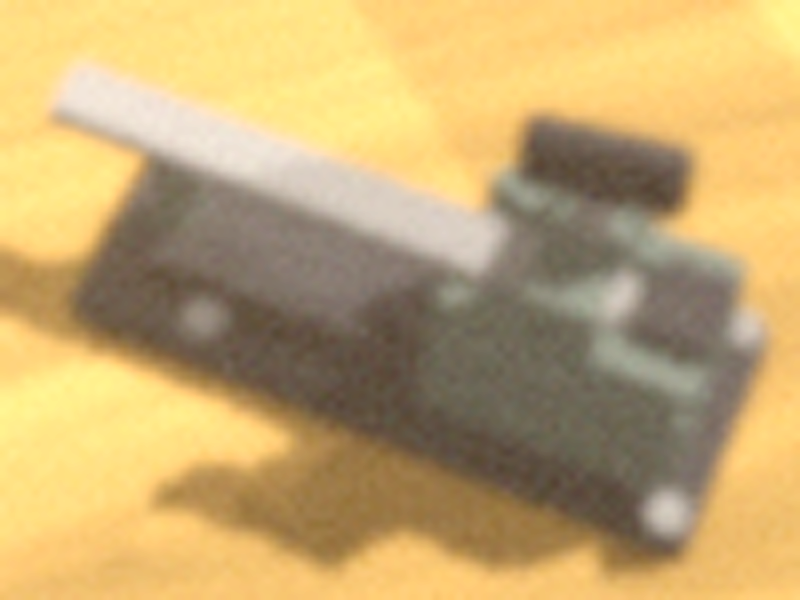

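```bash
python3 - <<'E'
from h import *
from scipy.optimize import least_squares
T=lambda U,V:np.array([(U+.5)/7-.5+255,(V+.5)/7-.5+110]); S=lambda U,V:np.array([(U+.5)/8-.5+310,(V+.5)/8-.5+215])
obs=[("top",T(479,466),(-.16,0,.056),1),("scene",S(68,85),(-.16,0,.056),1),("top",T(360,348),None,1),
("top",T(388,512),(-.14,-.04,.012),.5),("top",T(507,385),(-.14,.04,.012),.5),("top",T(80,207),(.05,-.04,.012),.5),("top",T(208,83),(.05,.04,.012),.5),
("scene",S(690,545),(.05,.04,.012),.5),("scene",S(768,330),(.05,-.04,.012),.5),("scene",S(75,308),(-.14,.04,.012),.5)]
# blade sample from mask
im=cv2.imread("pics/top0.png");hsv=cv2.cvtColor(im,cv2.COLOR_BGR2HSV)
m=((hsv[...,1]<45)&(hsv[...,2]>75)).astype(np.uint8);m[:128]=0;m[195:]=0;m[:,:285]=0;m[:,335:]=0
n,l,st,c=cv2.connectedComponentsWithStats(m);k=1+np.argmax(st[1:,4]);ys,xs=np.where(l==k)
print(st[k],cv2.minAreaRect(np.c_[xs,ys].astype(np.float32)))
P=np.array([onz("top",x,y,.056) for x,y in zip(xs,ys)])[:,:2];mu=P.mean(0);d=np.linalg.svd(P-mu)[2][0];print("blade line",mu,d,np.degrees(np.arctan2(d[1],d[0])))
o=[q for q in obs if q[2]]
W=lambda p,h:np.array([p[0]+np.cos(p[2])*h[0]-np.sin(p[2])*h[1],p[1]+np.sin(p[2])*h[0]+np.cos(p[2])*h[1],h[2]])
f=lambda p:np.concatenate([w*(proj(n,W(p,h))-q) for n,q,h,w in o])
g=onz("top",*T(190,165),.1)
e=onz("top",*o[0][1],.056);th=np.arctan2(*(g-e)[[1,0]])
r=least_squares(f,[g[0],g[1],th]);p=r.x;print("pose",p,np.degrees(p[2]));print(r.fun.reshape(-1,2).round(2))
print("square end top",e, "scene",onz("scene",*o[1][1],.056))
for n,org,s in(("top",np.array([255,110]),7),("scene",np.array([310,215]),8)):
    for h in((0,0,.12),(.023,0,.12),(-.023,0,.12),(-.035,0,.056)): print(n,h,(proj(n,W(p,h))-org)*s)
E
```

```text
[289 142  36  36 362] ((306.5000305175781, 160.00001525878906), (45.961936950683594, 7.778175354003906), 45.0)
blade line [0.60739126 0.02732616] [-0.68783656 -0.7258656 ] -133.45909683858196
pose [0.66965922 0.09029143 0.85282093] 48.8630399122862
[[  2.63  -1.12]
 [ -1.23   2.3 ]
 [  9.72  -9.89]
 [ -7.76   8.89]
 [  8.65  -8.99]
 [ -9.48   9.41]
 [  5.38 -13.7 ]
 [ -4.3   13.65]
 [  6.05 -11.78]]
square end top [ 0.56093034 -0.02266298  0.056     ] scene [ 0.55874574 -0.02545236  0.056     ]
top (0, 0, 0.12) [199.6755564  162.29419839]
top (0.023, 0, 0.12) [157.28970387 123.80567887]
top (-0.023, 0, 0.12) [242.14875592 200.85750373]
top (-0.035, 0, 0.056) [273.43488378 254.47794323]
scene (0, 0, 0.12) [611.99161849 139.4605289 ]
scene (0.023, 0, 0.12) [697.24796831 167.56145524]
scene (-0.023, 0, 0.12) [527.98903793 111.76618791]
scene (-0.035, 0, 0.056) [463.42227887 240.45117694]
```

```bash
python3 - <<'E'
from h import *
from scipy.optimize import least_squares
T=lambda U,V:np.array([(U+.5)/7-.5+255,(V+.5)/7-.5+110]); S=lambda U,V:np.array([(U+.5)/8-.5+310,(V+.5)/8-.5+215])
o=[("top",T(479,466),(-.16,0,.056),1),("scene",S(68,85),(-.16,0,.056),1),
("top",T(388,512),(-.14,.04,.012),.5),("top",T(507,385),(-.14,-.04,.012),.5),("top",T(80,207),(.05,.04,.012),.5),("top",T(208,83),(.05,-.04,.012),.5),
("scene",S(690,545),(.05,-.04,.012),.5),("scene",S(768,330),(.05,.04,.012),.5),("scene",S(75,308),(-.14,-.04,.012),.5)]
W=lambda p,h:np.array([p[0]+np.cos(p[2])*h[0]-np.sin(p[2])*h[1],p[1]+np.sin(p[2])*h[0]+np.cos(p[2])*h[1],h[2]])
f=lambda p:np.concatenate([w*(proj(n,W(p,h))-q) for n,q,h,w in o])
for sel in("all","top","scene"):
    O=o
    f=lambda p:np.concatenate([w*(proj(n,W(p,h))-q) for n,q,h,w in o if sel in("all",n)])
    r=least_squares(f,[.67,.09,.85]);p=r.x;print(sel,p,np.degrees(p[2]));print(r.fun.reshape(-1,2).round(2).tolist())
    mu=np.array([.60739,.02733]);print("blade lateral/x",(mu-p[:2])@[-np.sin(p[2]),np.cos(p[2])])
    if sel=="all":
      for n,org,s in(("top",np.array([255,110]),7),("scene",np.array([310,215]),8)):
        for h in((0,0,.12),(.023,0,.12),(-.023,0,.12)): print(n,h,(proj(n,W(p,h))-org)*s)
# wing blob in scene & top (dark)
E
```

```text
all [0.66963689 0.09102476 0.81184992] 46.515574057128454
[[0.82, 0.5], [0.26, 0.21], [-0.24, 0.32], [0.64, 0.05], [-0.42, 0.13], [-0.18, -0.19], [0.23, 0.4], [0.87, 0.15], [-0.19, -0.46]]
blade lateral/x 0.0013319234107093127
top (0, 0, 0.12) [197.82723875 162.30510961]
top (0.023, 0, 0.12) [157.09538786 122.1325747 ]
top (-0.023, 0, 0.12) [238.64669605 202.55991822]
scene (0, 0, 0.12) [614.53288859 138.72218329]
scene (0.023, 0, 0.12) [698.70947942 169.45264622]
scene (-0.023, 0, 0.12) [531.7113375  108.48094587]
top [0.67109962 0.09167414 0.80544072] 46.14835373928451
[[0.35, 0.24], [-0.48, 0.15], [0.46, -0.06], [-0.51, -0.18], [-0.21, -0.43]]
blade lateral/x 0.0013660987482051999
scene [0.66847826 0.0906585  0.81720329] 46.82229925405629
[[-0.2, 0.14], [0.1, 0.17], [0.66, -0.09], [-0.37, -0.5]]
blade lateral/x 0.0012143299132132913
```

```bash
cat >> h.py <<'E'
O=np.array([.6697,.0910]);TH=0.812
def W(x,y,z): return np.array([O[0]+np.cos(TH)*x-np.sin(TH)*y,O[1]+np.sin(TH)*x+np.cos(TH)*y,z])
def ft(s=""): print(s,ctrl.get_time_s(),"F",np.round(ctrl.get_force(),1),"T",np.round(ctrl.get_torque(),2),"p",np.round(ctrl.get_position(),4),"g",round(ctrl.get_grip_width(),3),"j7",round(ctrl.get_joint_positions()[6],3))
E
python3 - <<'E'
from h import *
ft()
for s in(-1,1):
    for n,x,z,a in(("wing",0,.113,.13),("wingloose",0,.113,-1.2),("blade",-.07,.056,0),("out",-.14,.15,0),("ins",-.07,.056,0)):
        j=ctrl.inverse_kinematics(W(x,0,z),quat(TH+a+s*np.pi/2)); print(s,n,None if j is None else np.round(j,2))
E
```

```text
0.1 F [ 0.9 -0.4 -0.4] T [0.   0.02 0.  ] p [ 0.153  -0.6314  0.2525] g 1.001 j7 -0.059
-1 wing [ 0.43  0.66 -0.91  1.51  0.54  1.23 -1.19]
-1 wingloose [ 0.3   0.58 -0.69  1.52  0.39  1.18 -2.43]
-1 blade [ 0.48  0.59 -0.81  1.7   0.48  1.06 -1.24]
-1 out [ 0.54  0.34 -0.71  1.75  0.24  1.14 -1.01]
-1 ins [ 0.48  0.59 -0.81  1.7   0.48  1.06 -1.24]
1 wing [ 0.53  0.76 -1.1   1.51  0.69  1.3   1.86]
1 wingloose [ 0.4   0.64 -0.86  1.52  0.51  1.22  0.64]
1 blade [ 0.66  0.74 -1.1   1.69  0.71  1.17  1.75]
1 out [ 0.81  0.48 -1.09  1.74  0.45  1.2   1.98]
1 ins [ 0.66  0.74 -1.1   1.69  0.71  1.17  1.75]
```

```bash
python3 - <<'E'
from h import *
q=quat(TH+.13+np.pi/2)
ctrl.goto(W(0,0,.22),q); ctrl.move_gripper(.5)
ctrl.move_straight(W(0,0,.113),vel=.1,f_stop=15); ft("down")
ctrl.move_gripper(0,30); ctrl.pause(.2); ft("grip")
f=np.array(ctrl.get_force()); print("along wing/jaw",f[:2]@[np.cos(TH+.13),np.sin(TH+.13)],f[:2]@[-np.sin(TH+.13),np.cos(TH+.13)])
cv2.imwrite("pics/g1.png",cv2.convertScaleAbs(cv2.resize(ctrl.read_camera("scene")[170:300,300:420,::-1],None,fx=4.5,fy=4.5,interpolation=cv2.INTER_CUBIC),alpha=1.4))
E
```

```text
down 4.925 F [ 0.2 -0.1  0.5] T [-0.01 -0.06 -0.06] p [0.6701 0.0912 0.1138] g 0.499 j7 1.891
grip 5.525 F [ 3.7 -1.5  5.8] T [-0.31 -0.54 -0.24] p [0.6703 0.0909 0.1136] g 0.118 j7 1.891
along wing/jaw 0.9678798447843212 -3.8771625576986843
```

View pics/g1.png

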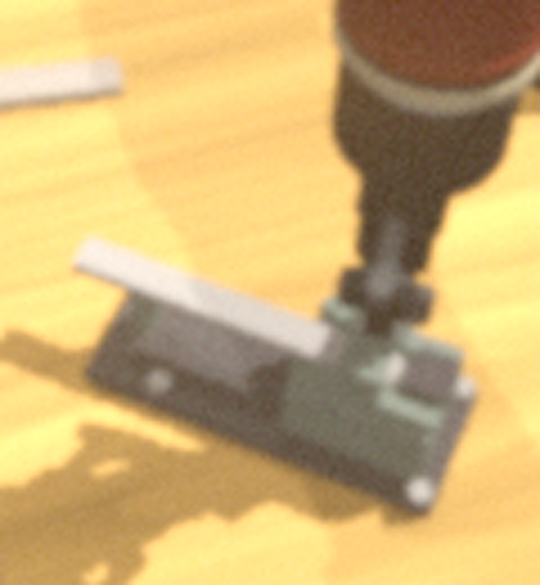

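The wing is gripped (opening ≈ 10 mm, side force < 4 N) with the fingers centred on the bar at about (385,300). Now I'll loosen it clockwise.

```bash
python3 - <<'E'
from h import *
ctrl.move_gripper(0,60)
for a in(0,-.15,-.4,-.7,-1.0,-1.2):
    ctrl.goto(W(0,0,.113),quat(TH+a+np.pi/2)); ft(a)
E
```

```text
0 6.0417 F [ 2.2 -1.7  5.1] T [-0.31 -0.58 -0.18] p [0.6703 0.0908 0.1136] g 0.119 j7 1.774
-0.15 6.3 F [ 3.5 -2.4  5.4] T [-0.38 -0.58 -0.21] p [0.6703 0.0908 0.1136] g 0.117 j7 1.638
-0.4 6.6333 F [ 3.1 -2.6  6.5] T [-0.48 -0.7  -0.22] p [0.6704 0.0907 0.1136] g 0.122 j7 1.413
-0.7 7.0 F [ 3.8 -2.8  7.8] T [-0.47 -0.75 -0.21] p [0.6704 0.0906 0.1136] g 0.118 j7 1.139
-1.0 7.3667 F [ 3.8 -2.9  7.7] T [-0.61 -0.69 -0.21] p [0.6704 0.0905 0.1136] g 0.118 j7 0.865
-1.2 7.6583 F [ 2.9 -2.6  8.1] T [-0.62 -0.67 -0.2 ] p [0.6704 0.0904 0.1136] g 0.118 j7 0.682
```

```bash
python3 - <<'E'
from h import *
ctrl.move_gripper(.45); ctrl.move_straight(W(0,0,.2),vel=.2); ft("rel")
q=quat(TH+np.pi/2)
ctrl.goto(W(-.07,0,.2),q); ctrl.move_straight(W(-.07,0,.056),vel=.12,f_stop=15); ft("down")
ctrl.move_gripper(0,50); ctrl.pause(.2); ft("grip")
cv2.imwrite("pics/g2.png",cv2.convertScaleAbs(cv2.resize(ctrl.read_camera("scene")[170:300,300:420,::-1],None,fx=4.5,fy=4.5,interpolation=cv2.INTER_CUBIC),alpha=1.4))
E
```

```text
rel 8.625 F [-0.  -0.1 -0.4] T [0.03 0.03 0.01] p [0.6696 0.091  0.2001] g 0.443 j7 0.714
down 11.075 F [-0.2  0.6 -0.7] T [0.03 0.04 0.03] p [0.6221 0.0404 0.0569] g 0.446 j7 1.812
grip 11.5833 F [-0.9 -0.3  5.9] T [-0.14  0.28 -0.02] p [0.622  0.0402 0.0568] g 0.222 j7 1.812
```

View pics/g2.png

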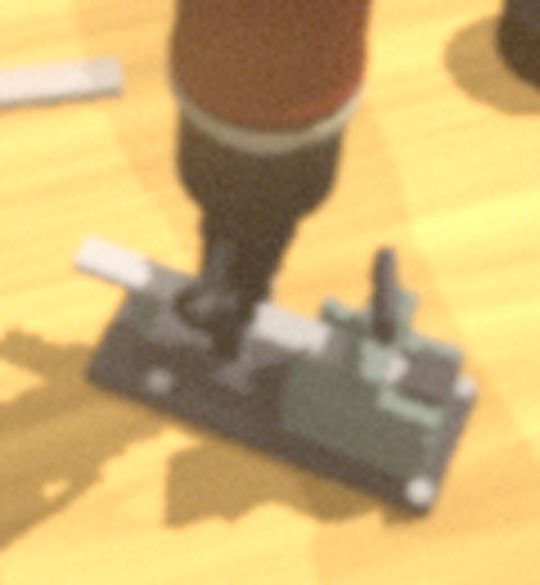

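The wing now stands across the blade, so it is loose, and the blade is gripped at about (230,310). Next I'll draw it out and check with a picture.

```bash
python3 - <<'E'
from h import *
ctrl.move_straight(W(-.07,0,.0575),vel=.05); ft("lift")
print(ctrl.move_straight(W(-.142,0,.0575),vel=.08,f_stop=25)); ft("pull")
ctrl.move_straight(W(-.142,0,.16),vel=.15); ft("up")
ctrl.goto(W(-.142,0,.16),quat(TH-np.pi/2)); ft("turned")
a=ctrl.read_camera("top")[100:220,250:390,::-1];b=ctrl.read_camera("scene")[130:300,270:430,::-1]
cv2.imwrite("pics/g3.png",cv2.convertScaleAbs(np.hstack([cv2.resize(a,(400,343),interpolation=cv2.INTER_CUBIC),cv2.resize(b,(323,343),interpolation=cv2.INTER_CUBIC)]),alpha=1.4))
E
```

```text
lift 11.8833 F [-0.9 -0.3 -1.9] T [-0.01  0.02  0.02] p [0.6214 0.0401 0.0574] g 0.216 j7 1.813
False
pull 12.9333 F [-0.5  0.5 -1.9] T [ 0.01 -0.04 -0.01] p [ 0.5723 -0.0116  0.0577] g 0.218 j7 1.894
up 13.7667 F [-0.2 -0.3 -1.5] T [0.03 0.01 0.01] p [ 0.5715 -0.0123  0.1591] g 0.22 j7 1.98
turned 16.25 F [ 0.5 -0.  -1.5] T [-0.04  0.   -0.07] p [ 0.5719 -0.012   0.1598] g 0.221 j7 -0.947
```

View pics/g3.png

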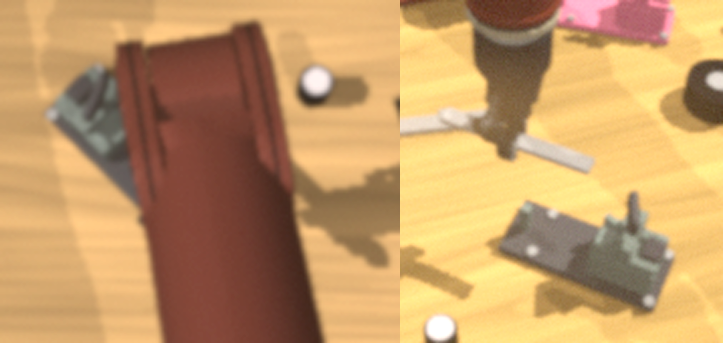

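The blade is held with its square end towards the holder (around (590,165) in the composite). Now I'll insert it.

```bash
python3 - <<'E'
from h import *
q=quat(TH-np.pi/2)
def hx(): p=ctrl.get_position();return round(float((p[0]-O[0])*np.cos(TH)+(p[1]-O[1])*np.sin(TH)),4)
print(ctrl.move_straight(W(-.142,0,.0575),q,vel=.1,f_stop=12)); ft("down")
print(ctrl.move_straight(W(-.09,0,.0575),q,vel=.06,f_stop=12),hx()); ft("in")
print(ctrl.move_straight(W(-.064,0,.0575),q,vel=.025,f_stop=12),hx()); ft("home")
E
```

```text
False
down 17.525 F [-0.4  0.2 -0.7] T [ 0.05 -0.01  0.01] p [ 0.5726 -0.012   0.0582] g 0.221 j7 -1.008
False -0.0904
in 18.5417 F [ 0.7  0.6 -2.3] T [ 0.01  0.03 -0.  ] p [0.6075 0.0253 0.0574] g 0.219 j7 -1.081
True -0.0706
home 19.35 F [-1.6 -0.7  5.5] T [-0.08  0.27 -0.  ] p [0.6211 0.0399 0.0568] g 0.216 j7 -1.107
```

```bash
python3 - <<'E'
from h import *
def hx(): p=ctrl.get_position();return round(float((p[0]-O[0])*np.cos(TH)+(p[1]-O[1])*np.sin(TH)),4)
print(ctrl.move_straight(W(-.062,0,.0570),vel=.015,f_stop=18),hx()); ft("push")
ctrl.pause(.3);ft();print(hx())
E
```

```text
True -0.0705
push 19.7167 F [-2.1 -1.4  5.4] T [-0.11  0.37  0.07] p [0.6212 0.0399 0.0568] g 0.222 j7 -1.11
 20.0167 F [-1.7 -0.3  5.6] T [-0.08  0.21  0.02] p [0.6212 0.0399 0.0568] g 0.218 j7 -1.11
-0.0704
```

```bash
python3 - <<'E'
from h import *
def hx(): p=ctrl.get_position();return round(float((p[0]-O[0])*np.cos(TH)+(p[1]-O[1])*np.sin(TH)),4)
ctrl.move_gripper(.45); ft("rel")
ctrl.move_straight(W(-.07,0,.14),vel=.15)
ctrl.move_gripper(0,30)
ctrl.goto(W(-.21,0,.14),quat(TH)); print(ctrl.move_straight(W(-.21,0,.063),vel=.12,f_stop=15)); ft("down")
print(ctrl.move_straight(W(-.155,0,.063),vel=.03,f_stop=14),hx()); ft("push")
ctrl.move_straight(W(-.215,0,.063),vel=.1);ctrl.move_straight(W(-.215,0,.2),vel=.2)
ctrl.goto(W(-.2,-.25,.3),quat(TH)); ft()
a=ctrl.read_camera("top")[100:210,250:350,::-1];b=ctrl.read_camera("scene")[205:295,305:415,::-1]
cv2.imwrite("pics/g4.png",cv2.convertScaleAbs(np.hstack([cv2.resize(a,(400,440),interpolation=cv2.INTER_CUBIC),cv2.resize(b,(400,440),interpolation=cv2.INTER_CUBIC)]),alpha=1.4))
E
```

```text
rel 20.3417 F [-0.9 -0.3 -0. ] T [ 0.06 -0.01 -0.01] p [0.6205 0.0397 0.0558] g 0.448 j7 -1.11
False
down 23.825 F [0.1 0.3 0.4] T [ 0.03 -0.01 -0.04] p [ 0.5257 -0.0612  0.0635] g -0.001 j7 0.587
True -0.173
push 25.0667 F [-2.5 -1.9  2.4] T [-0.5   0.45  0.  ] p [ 0.5506 -0.0345  0.0621] g -0.001 j7 0.513
 27.525 F [ 0.2 -0.4 -0.1] T [ 0.03 -0.01 -0.06] p [ 0.7132 -0.2246  0.2991] g -0.004 j7 0.843
```

View pics/g4.png

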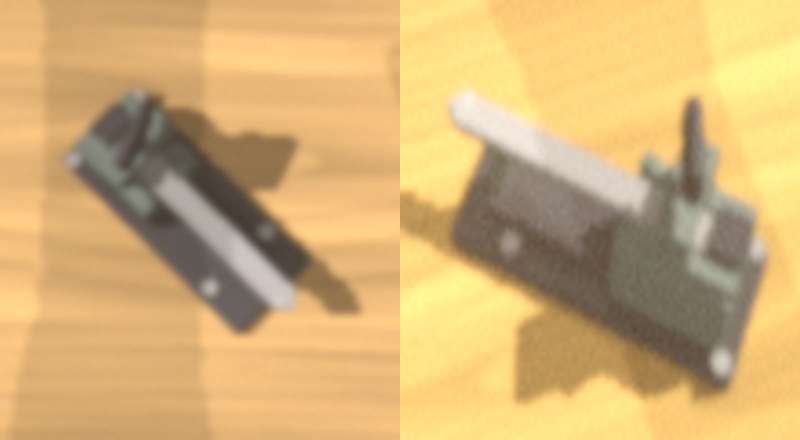

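The pointed end is now out at top-composite (293,306), and the blade lies in the channel. Tightening next.

```bash
python3 - <<'E'
from h import *
p=onz("top",(293.5)/4-.5+250,(306.5)/4-.5+100,.053);print("tip holder x,y",(p[:2]-O)@[np.cos(TH),np.sin(TH)],(p[:2]-O)@[-np.sin(TH),np.cos(TH)])
q=quat(TH-1.2+np.pi/2)
ctrl.goto(W(0,0,.22),q); ctrl.move_gripper(.45)
ctrl.move_straight(W(0,0,.113),vel=.1,f_stop=15); ft("down")
ctrl.move_gripper(0,70); ctrl.pause(.2); ft("grip")
for a in(-.8,-.4,-.1,0,.05,.1,.14,.17):
    ctrl.goto(W(0,0,.113),quat(TH+a+np.pi/2)); ft(a)
E
```

```text
tip holder x,y -0.1567530403815345 0.0006248205823602224
down 30.5417 F [0.2 0.1 0.6] T [ 0.01  0.03 -0.02] p [0.6701 0.0912 0.1138] g 0.447 j7 0.65
grip 31.1 F [-2.3 -2.1  5.7] T [-0.42  0.49  0.09] p [0.6698 0.0907 0.1138] g 0.116 j7 0.65
-0.8 31.5417 F [-2.9 -1.9  6.1] T [-0.46  0.69  0.23] p [0.6698 0.0905 0.1138] g 0.114 j7 1.016
-0.4 31.9833 F [-3.4 -2.7  7.1] T [-0.52  0.72  0.16] p [0.6698 0.0904 0.1137] g 0.117 j7 1.382
-0.1 32.35 F [-3.5 -3.1  6.8] T [-0.63  0.72  0.23] p [0.6699 0.0904 0.1137] g 0.116 j7 1.656
0 32.6 F [-2.  -3.3  6.3] T [-0.63  0.62  0.2 ] p [0.6699 0.0903 0.1138] g 0.115 j7 1.748
0.05 32.85 F [-3.5 -2.8  7.4] T [-0.58  0.66  0.16] p [0.6699 0.0903 0.1138] g 0.115 j7 1.793
0.1 33.1 F [-3.5 -2.7  7.1] T [-0.55  0.63  0.16] p [0.6699 0.0903 0.1138] g 0.116 j7 1.839
0.14 33.35 F [-2.9 -2.8  6.3] T [-0.62  0.56  0.1 ] p [0.6699 0.0903 0.1138] g 0.117 j7 1.875
0.17 33.6 F [-3.4 -2.3  6.3] T [-0.61  0.65 -0.01] p [0.6699 0.0903 0.1138] g 0.115 j7 1.903
```

```bash
python3 - <<'E'
from h import *
for a in(.2,.24,.28):
    ctrl.goto(W(0,0,.113),quat(TH+a+np.pi/2)); ft(a)
    if abs(ctrl.get_torque()[2])>2.5: break
R=Rn.from_quat(np.roll(ctrl.get_tool_rot(),-1)).as_matrix();print("jaw-90 rel TH",np.arctan2(R[1,1],R[0,1])-np.pi/2-TH)
E
```

```text
0.2 33.85 F [-2.8 -2.7  6.2] T [-0.59  0.62 -0.02] p [0.6699 0.0903 0.1138] g 0.115 j7 1.93
0.24 34.1 F [-2.2 -3.7  7.2] T [-0.58  0.66 -0.01] p [0.6699 0.0903 0.1138] g 0.115 j7 1.967
0.28 34.35 F [-2.2 -3.1  7.3] T [-0.59  0.55  0.01] p [0.67   0.0903 0.1138] g 0.115 j7 2.004
jaw-90 rel TH 0.27927488552367685
```

```bash
python3 - <<'E'
from h import *
ctrl.move_gripper(.45); ctrl.pause(.1); ft("rel")
ctrl.move_straight(W(0,0,.2),vel=.2)
ctrl.goto(W(-.2,-.25,.3),quat(TH)); ft()
A=ctrl.read_camera("top");B=ctrl.read_camera("scene")
cv2.imwrite("pics/top5.png",A[...,::-1]);cv2.imwrite("pics/scene5.png",B[...,::-1])
a=A[115:185,260:330,::-1];b=B[215:285,320:410,::-1]
cv2.imwrite("pics/g5.png",cv2.convertScaleAbs(np.hstack([cv2.resize(a,(350,350),interpolation=cv2.INTER_CUBIC),cv2.resize(b,(450,350),interpolation=cv2.INTER_CUBIC)]),alpha=1.7))
for a in(0,.13,.2,.28):
    for n,o in(("top",np.array([260,115])),("scene",np.array([320,215]))):
        print(a,n,[((proj(n,[O[0]+s*.023*np.cos(TH+a),O[1]+s*.023*np.sin(TH+a),.12])-o+.5)*5+[350*(n=="scene"),0]).round() for s in(1,-1)])
E
```

```text
rel 34.8333 F [-0.2 -0.4 -0.5] T [-0.06 -0.01 -0.02] p [0.6697 0.0911 0.1129] g 0.45 j7 2.003
 36.6833 F [0.4 0.8 0.6] T [ 0.02 -0.02  0.01] p [ 0.7134 -0.2246  0.2988] g 0.451 j7 0.827
0 top [array([90., 65.]), array([148., 122.])]
0 scene [array([739., 109.]), array([635.,  70.])]
0.13 top [array([86., 69.]), array([152., 118.])]
0.13 scene [array([741., 103.]), array([633.,  76.])]
0.2 top [array([84., 71.]), array([153., 116.])]
0.2 scene [array([742., 100.]), array([632.,  79.])]
0.28 top [array([83., 74.]), array([155., 113.])]
0.28 scene [array([742.,  97.]), array([632.,  82.])]
```

View pics/g5.png

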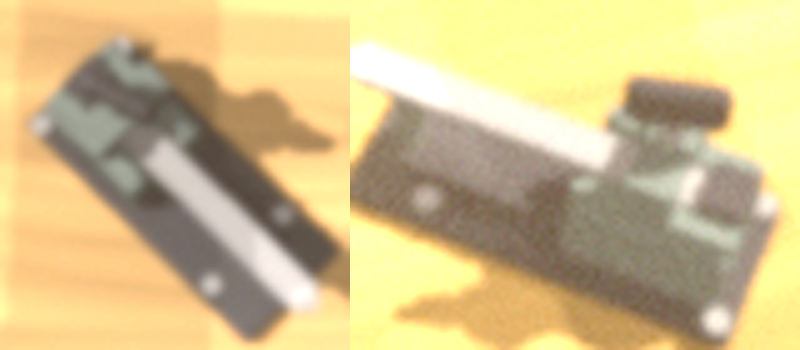

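The wing reads about 0.28–0.3 rad past the blade line (scene top edge (635,78)–(728,87)), well on the tight side. The torque reading near zero is odd, though, so I'll test the clamp with a gentle pull on the blade.

```bash
python3 - <<'E'
from h import *
def hx(): p=ctrl.get_position();return round(float((p[0]-O[0])*np.cos(TH)+(p[1]-O[1])*np.sin(TH)),4)
ctrl.goto(W(-.08,0,.16),quat(TH-np.pi/2))
ctrl.move_straight(W(-.08,0,.056),vel=.12,f_stop=15); ctrl.move_gripper(0,25); ctrl.pause(.2); ft("grip"); print(hx())
p=np.array(ctrl.get_position())
print(ctrl.move_straight(p-np.array([np.cos(TH),np.sin(TH),0])*.003,vel=.006,f_stop=7),hx()); ft("pull")
E
```

```text
grip 39.95 F [-1.6 -0.2  6.1] T [0.01 0.31 0.02] p [0.6152 0.033  0.057 ] g 0.228 j7 -1.13
-0.0796
True -0.0796
pull 40.2167 F [ 0.8 -0.7  4.3] T [ 0.01 -0.02  0.07] p [0.6151 0.033  0.057 ] g 0.223 j7 -1.129
```

```bash
python3 - <<'E'
from h import *
def hx(): p=ctrl.get_position();return round(float((p[0]-O[0])*np.cos(TH)+(p[1]-O[1])*np.sin(TH)),4)
p=np.array(ctrl.get_position())
for k in(1,2,3):
    s=ctrl.move_straight(p-np.array([np.cos(TH),np.sin(TH),0])*.001*k,vel=.004,f_stop=14);f=np.array(ctrl.get_force());print(k,s,hx(),"pull N",f[:2]@[np.cos(TH),np.sin(TH)])
    if s: break
ft()
E
```

```text
1 False -0.0796 pull N 4.95071308576912
2 False -0.0796 pull N 8.32975603585582
3 False -0.0797 pull N 12.705616841411008
 41.4167 F [10.6  7.5 -5.9] T [ 1.38 -2.18 -0.04] p [0.6149 0.0331 0.0572] g 0.224 j7 -1.125
```

The clamp holds: 13 N of pull moved the blade only 0.1 mm. I'll release, retreat and take a last look.

```bash
python3 - <<'E'
from h import *
ctrl.move_straight(W(-.08,0,.0565),vel=.02); ft("relax")
ctrl.move_gripper(.45); ctrl.move_straight(W(-.08,0,.2),vel=.2)
ctrl.goto(W(-.2,-.25,.3),quat(TH)); ft()
A=ctrl.read_camera("top");B=ctrl.read_camera("scene")
for n,I in(("top",A),("scene",B)):
    d=cv2.absdiff(I[...,::-1],cv2.imread(f"pics/{n}5.png")).max(2); print(n,"diff",(d[140:200,280:340] if n=="top" else d[215:290,310:410]).max())
cv2.imwrite("pics/g6.png",np.vstack([A[60:320,150:500,::-1],B[130:390,100:450,::-1]]))
E
```

```text
relax 41.7 F [0.6 0.6 5.5] T [ 0.1  -0.13  0.08] p [0.6151 0.0331 0.057 ] g 0.228 j7 -1.129
 44.5333 F [-0.6  0.2 -0.2] T [ 0.05 -0.07  0.04] p [ 0.7135 -0.2251  0.2994] g 0.448 j7 0.824
top diff 13
scene diff 16
```

View pics/g6.png

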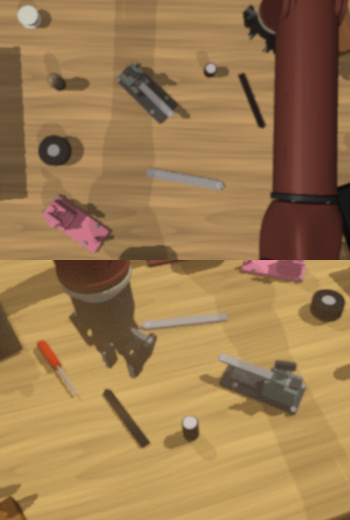

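The holder is unchanged by the pull test (only noise in the difference images). The toroid, capacitor, valve and screwdriver are still in place, and the arm is clear.

```bash
python3 -c "
from bench import ctrl
print(ctrl.hand_in())"
```

```text
the job is handed in; nothing more can be done
None
```

The blade is turned end for end and clamped with the pointed end out, and the job was handed in at about 44.5 s. I loosened the wing clockwise by about 1.3 rad, drew the blade out and turned it half round. I then pushed it in square end first and tightened the wing anticlockwise.

**Checks that passed**
- **Fully home:** Contact with the stop came with the grip at holder x ≈ -70.5 mm, where -70 mm was expected. A later push on the tip from outside met firm resistance.
- **Clamped:** A 13 N pull moved the gripper holding the blade only 0.1 mm, and pictures from before and after the pull test match.
- **Wing:** The picture shows it about 0.28 rad past the blade line, which is joint ≈ -0.28 and tighter than the -0.1 asked.
- **Bystanders:** The toroid, capacitor, valve and screwdriver look to be where they were.

**Checks that disagreed**
- **Torque:** The wrist torque about the screw axis fell to about 0 over the last part of the tightening instead of rising. That is why I did the pull test.
- **Tip position:** The picture put the tip at holder x ≈ -157 mm where -160 mm is expected. I put that down to blur at the tip.
- **Pull readings:** A first pull test tripped early, probably on noise, so I repeated it to get the result above.

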